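# Slide a pipe clamp into its mounting rail

### The job

The pipework board on the bench is being made ready for its second pipe. Thread the loose pipe clamp's foot into the open, uncapped end of the rail nearer the robot, slide it along inside the rail until the clamp stands directly opposite the big clamp on the other rail, so that one pipe would run square across through both, and let go of it with its foot resting inside the rail. Do not knock over or shift the spanner, valve, bottle and fittings box.

Things in the scene. Friction and masses are not known exactly. Their poses are not given: they have to be found in the camera images.
- clamp: loose steel pipe clamp, 0.2 kg, standing on its foot: a flat nut 32 (x) by 46 (y) by 8 mm, corners rounded 8 mm. Above it a 10 mm stud, a 30 mm square washer and lock nut at 28 to 37 mm height, then the round band (band). Origin: centre of the foot's underside; x: pipe bore axis; y: long way of the foot, goes along the rail; z up. Half a turn about z makes no difference
- band (a point): centre of the loose clamp's bore, 58 mm above the foot's underside; axes as the clamp's. Steel band with rubber lining, outer diameter 38 mm, bore 28 mm, 20 mm wide along x between flat ring-shaped side faces (easily pinched there from above, near the top); its top is 77 mm above the underside. Two screw ears reach 32 mm to each side along y
- board: fixed plywood board on the bench, 300 (x) by 360 (y) by 18 mm; origin: centre of its underside; x from the near rail to the far rail, y along the rails to their open ends. Two alike rails 280 mm long, y -140 to 140 mm, axes at x -75 (near) and +75 mm (far). At y -100 mm a finished 15 mm copper pipe lies across both in small clamps, top 86 mm above the bench; leave it
- mouth (a point): centre of the near rail's open end, on its inner floor, 20 mm above the bench; axes as the board's. The foot can enter only here, by moving along -y
- rail_mid (a point): midpoint of the near rail, on its inner floor; axes as the board's. Steel C-channel, slot up, 41 mm wide, 21 mm high, 2 mm sheet: inside 37 mm wide; slot 22 mm wide between lips whose tops are 19 mm and turned-down edges 15 mm above the inner floor. The foot has 2.5 mm play to each side, 7 mm in height, and cannot pass through the slot. Black cap on the -y end
- set_clamp: the same kind of clamp, already tightened in the far rail, fixed; its place along the rail varies. Origin: on the far rail's inner floor below the middle of its band, level with the near rail's floor; x: bore axis, y along the rail, as the board's. The loose clamp belongs 150 mm from it along its -x, at the same y
- spanner: combination spanner, 190 mm long, lying on the bench to the right; bystander. Origin at the centre of its underside
- valve: brass ball valve with a steel lever, 62 mm body, 53 mm high, on the bench at the left beyond the board; bystander. Origin at the centre of its underside
- cleaner: white bottle of cleaner, diameter 68 mm, 200 mm high, standing on the bench at the right, towards the robot; bystander. Origin at the centre of its underside
- fittings: grey open box of fittings, 150 by 110 by 55 mm, on the bench at the far right; bystander. Origin at the centre of its underside
Things that resemble listed ones, but are neither listed nor needed, are in the scene too. Leave any purple look-alike of the clamp alone.

How it is judged (in metres and radians):
On the way:
1. the clamp's foot is inside the near rail, under its lips, at least 30 mm past the open end (x of clamp in the frame of mouth between -0.005 and 0.005 m and z of clamp in the frame of mouth between -0.003 and 0.011 m and y of clamp in the frame of mouth between -0.26 and -0.03 m), for 0.1 s.
At the end, for the whole second after the job is handed in: The clamp stands upright (within 7 degrees) and at rest, its foot on the near rail's floor under the lips (5 mm of the axis, 3 mm of the floor), within 8 mm along the rail of the point opposite the big clamp, bore axes within 11 degrees; bystanders within 25 mm (x of clamp in the frame of mouth between -0.005 and 0.005 m and z of clamp in the frame of mouth between -0.003 and 0.003 m and y of clamp in the frame of set_clamp between -0.008 and 0.008 m and angle between the x axis of clamp and the x axis of set_clamp, either way round below 0.2 rad and angle between clamp's own z axis and vertical below 0.12 rad and linear speed of clamp below 0.02 m/s); the robot touches nothing.
It fails at once if the spanner, valve, bottle or fittings box was shifted by more than 25 mm (distance of any of spanner, valve, cleaner, fittings from where it was at the start of the episode above 0.025 m).
It fails at once if the bottle or valve was knocked over (angle between any of cleaner, valve's own z axis and vertical above 0.5 rad).
It also fails if it takes over 46 s, if anything falls off the work surface, if the arm or the gripper's body presses on something with over 40 N, if the wrist force passes 120 N, or if a joint passes its speed limit or range.

### The arm

A 6-joint arm with a two-finger parallel gripper is mounted at the origin on the work surface. World frame = base frame: x ahead of the robot, y to its left, z up, the work surface at z = 0. Lengths are in mm, angles in rad, forces in N, time in s.
With the tool pointing down it reaches from about 425 to 925 mm from the base axis. Payload 12.5 kg.
Tool frame: the origin (TCP) lies at the very end of the fingers, on their centre line; the grasp point (between the pads) lies 19 mm behind it; z points along the fingers, y is the direction in which the jaws open and shut (so a half turn about z gives the same grasp; the last joint's range is limited). The gripper opens to 85 mm and grips with 20 to 120 N. Pads are 22 mm wide; open, the fingers measure 114 mm over their backs; the gripper's body (76 mm by 85 mm) begins 54 mm behind the grasp point. The pads swing forward as they close: fully open they stand 13 mm farther back than shut.
Start: joints at [-1.417, 0.491, 1.559, -0, 1.092, -0.106], TCP at [160.577, -604.036, 231.327] pointing down, gripper open.
Joint ranges: [-3.1, 3.1], [-0.84, 2.19], [0.05, 2.79], [-1.13, 4.28], [0.06, 2.93], [-2.69, 2.69]. Speed limits (rad/s): [2.22, 2.22, 2.79, 3.14, 3.14, 3.14].

### API

Orientations are given as a unit quaternion [w, x, y, z].
In Python, from bench import readout, imaging, workorder gives the robot as it stands.
- The arm moves only by the tool apply_moves, never from a script. Its argument "increments" is one flat list of numbers, 6 for each row, row after row: the shift along the tool's x, y, z in mm, then the turn, a rotation vector about the tool's x, y, z in rad. A call has 1 to 8 rows; each row shifts and turns the commanded pose from where the row before left it, along the tool's axes as they then stand; what a row does not reach is not made up. A row lasts 1/12 s, in which the tool goes at most 41.7 mm and 7.16 degrees, less where a joint would pass 70% of its speed; a pose out of reach is approached as far as the arm can. A call is refused whole if a number of a shift passes 41.7 or a number of a turn 0.125, either way. A call with a gripper value outside its range is refused whole. "hand" is the closure in counts, from 0 (fully open) to 255 (shut), set as the call begins (left out, the last holds). The fingers move at their own pace and stop on an object; the grip force is fixed at half the most. Time passes only in rows, so rows that do not move let the fingers close. It gives the time, the measured TCP pose, the force and the opening at its end, in the units of the state.
- readout.read_state(): the state, without advancing time (a new reading comes with each control period).
- imaging.capture(name): name is "scene" or "side" or "wrist"; returns (picture, depth): 384x512x3 uint8, red, green, blue; 384x512 float32, mm along the optical axis (not along the pixel's ray), 0 where there is no reading.
- imaging.camera_params(name): a dict with "mtx" (3x3 intrinsics, pixels), "T" (4x4, takes a point from camera to world coordinates). Camera axes: x right, y down, z forward; pixel columns grow to the right and rows downward; lengths in mm; the calibration is good to about 2 mm. A picture is of the moment at which its call begins: read the wrist's pose just before it. camera_params takes no time and is no camera call; for the wrist camera it gives the pose at the moment of the call.
- workorder.job_done(): hands the job in, once; it reports no verdict.
Trained networks look in the newest picture that a camera, given by its name, has taken for a name from the list of things; names that differ only in an ending like _2 or _b are one class to them, and where a whole thing is asked for, a point or a joint stands for the part that bears it (a point fixed in the world has none). Each returns a list of dicts, best first, with "p" (0 to 1); they miss things now and then, are a little off and sometimes report something else, mostly with a low value. They report only what shows in the picture. A call takes as long as a camera call. They do not tell look-alikes from the thing itself.
- imaging.cut_out(camera, target): "pixels" (384x512 bool, what is visible of it) and "bbox" ([left, top, right, bottom] in pixels, round what is visible of it).
The state is a dict: "t": time; "q": joint angles; "joint_vel": joint speeds; "joint_torque": joint torques, N m; "ee_pos": TCP position; "tcp_rot": TCP orientation; "wrist_force": force on the tool from outside, world axes, zero at the start; "torque": the same for the moment, N m; "width": finger opening in mm.
Only numpy, scipy, OpenCV 4.12 (cv2) and the standard library are available. Lean on these libraries where they do the work, as an engineer would, in place of code of your own. Each camera call takes 0.05 s, during which the arm holds its last target.

## Working session

There is one attempt and no reset: what is moved stays moved. The work goes in short steps, Python scripts to look and compute and a tool call to move; the robot and the scene stay as the last step left them, time stands still between calls to the robot, and variables do not carry over. Pictures are saved under pics/ and viewed, and the job is handed in when it is done.

Besides the shell and the picture viewer there is one more tool, called after "Call:" in YAML: its name, and indented under it one key for each argument. apply_moves: Moves the arm, as the interface text tells. Its arguments: {"type":"object","properties":{"increments":{"type":"array","items":{"type":"number"}},"hand":{"type":"number"}},"required":["increments"]}

```bash
mkdir -p pics; ls; python3 - <<'E'
from bench import readout, imaging
import cv2,numpy as np
s=readout.read_state(); print(s)
for n in ["scene","side"]:
    p,d=imaging.capture(n); cv2.imwrite(f"pics/{n}0.png",p[:,:,::-1]); np.savez(f"{n}0.npz",p=p,d=d)
    c=imaging.camera_params(n); print(n,c)
    for t in ["clamp","set_clamp","board"]:
        for r in imaging.cut_out(n,t)[:4]: print(n,t,r["p"],r["bbox"],r["pixels"].sum())
E
```

```text
pics
{'t': 0.0, 'q': array([-1.41658968e+00,  4.91612880e-01,  1.55946869e+00, -6.68273102e-06,
        1.09168707e+00, -1.05628525e-01]), 'joint_vel': array([-0.0016979 ,  0.00058611,  0.00113077,  0.00107811, -0.00048337,
        0.00070316]), 'joint_torque': array([-1.69708230e-03, -6.18452525e+01, -2.61598939e+01, -1.65264732e-04,
        4.03023121e-03,  5.32557209e-06]), 'ee_pos': array([ 160.54354206, -603.79093269,  230.6879826 ]), 'tcp_rot': array([-5.87750466e-04,  9.91572203e-01,  1.29553929e-01, -1.72438304e-05]), 'wrist_force': array([ 0.3265161 , -0.17315643, -0.44847383]), 'torque': array([0.02512039, 0.05155482, 0.08808409]), 'width': 85.5601782152105}
scene {'mtx': array([[433.38315635,   0.        , 260.28824279],
       [  0.        , 433.38315635, 186.81857161],
       [  0.        ,   0.        ,   1.        ]]), 'T': array([[ 8.35609023e-01,  3.57066382e-01, -4.17445996e-01,
         9.88924282e+02],
       [ 5.49200941e-01, -5.26905554e-01,  6.48651573e-01,
        -8.13275007e+02],
       [ 1.16570558e-02, -7.71280841e-01, -6.36388228e-01,
         8.17389534e
[... 465 characters left out ...]
      [  0.        ,   0.        ,   1.        ]]), 'T': array([[-9.06678919e-01, -2.37530722e-01,  3.48586423e-01,
        -1.40406273e+01],
       [-4.21446352e-01,  5.44946029e-01, -7.24856398e-01,
         1.05792693e+03],
       [-1.77851236e-02, -8.04122492e-01, -5.94197532e-01,
         9.60711861e+02],
       [ 0.00000000e+00,  0.00000000e+00,  0.00000000e+00,
         1.00000000e+00]])}
side clamp 0.96 [210.8, 288.4, 237.8, 322.5] 526
side clamp 0.67 [190.2, 269.1, 202.7, 301.2] 316
side clamp 0.66 [149.8, 256.2, 173.4, 291.1] 455
side set_clamp 0.72 [212.3, 168.6, 221.0, 192.2] 172
side set_clamp 0.64 [112.6, 247.4, 150.7, 264.9] 321
side board 0.7 [176.2, 148.4, 300.9, 239.5] 6499
```

View pics/scene0.png

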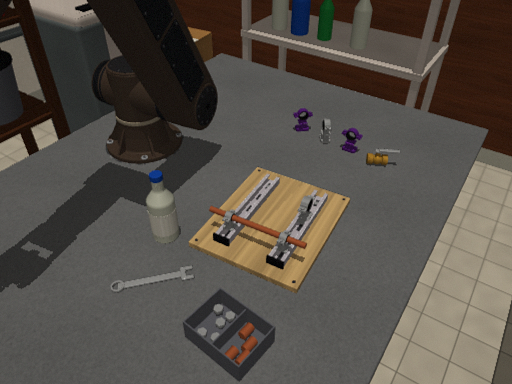

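View pics/side0.png

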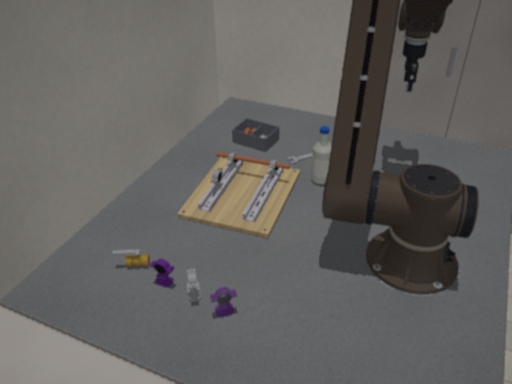

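```bash
python3 - <<'E'
import cv2,numpy as np
p=np.load("side0.npz")["p"][:,:,::-1]
a=cv2.resize(p[240:330,100:260],None,fx=4.5,fy=4.5,interpolation=cv2.INTER_CUBIC)
cv2.imwrite("pics/side0c.png",a)
p=np.load("scene0.npz")["p"][:,:,::-1]
a=cv2.resize(p[90:300,180:380],None,fx=2.8,fy=2.8,interpolation=cv2.INTER_CUBIC)
cv2.imwrite("pics/scene0c.png",a)
E
```

```text
(no output)
```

View pics/side0c.png

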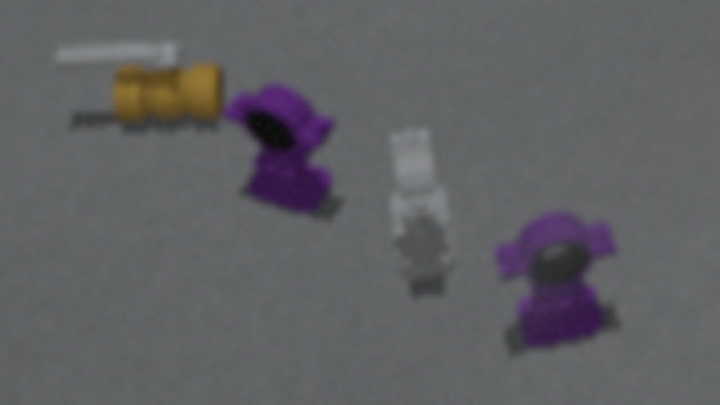

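View pics/scene0c.png

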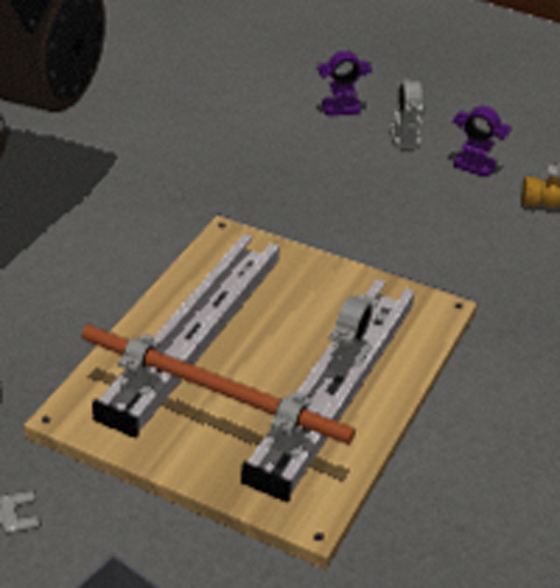

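```bash
cat > h.py <<'E'
import numpy as np
from bench import readout, imaging
def pts(cam,d,mask,par=None):
    c=par or imaging.camera_params(cam); K=c["mtx"];T=c["T"]
    v,u=np.nonzero(mask&(d>0)); z=d[v,u]
    X=np.stack([(u-K[0,2])/K[0,0]*z,(v-K[1,2])/K[1,1]*z,z],1)
    return X@T[:3,:3].T+T[:3,3],u,v
def proj(cam,P,par=None):
    c=par or imaging.camera_params(cam); K=c["mtx"];T=c["T"]
    q=(np.atleast_2d(P)-T[:3,3])@T[:3,:3]; q=q@K.T
    return q[:,:2]/q[:,2:]
E
python3 - <<'E'
from h import *
import cv2
for n,boxes in (("scene",{"cl":(318,115,335,147),"set":(298,194,316,222),"board":(185,165,350,293)}),("side",{"cl":(186,268,203,304),"set":(210,167,223,194),"board":(174,146,302,241)})):
    f=np.load(n+"0.npz");d=f["d"]
    print(n,(d==0).mean())
    for k,(a,b,c,e) in boxes.items():
        m=np.zeros(d.shape,bool);m[b:e,a:c]=1
        P,u,v=pts(n,d,m)
        if k=="board":
            s=P[(P[:,2]>12)&(P[:,2]<24)]
            r=cv2.minAreaRect(s[:,:2].astype(np.float32)); print(k,r,np.median(s[:,2]))
        else:
            lo=8 if k=="cl" else 45
            s=P[P[:,2]>lo]; print(k,len(s),s.mean(0),s.min(0),s.max(0))
            t=s[s[:,2]>(40 if k=="cl" else 60)];print(t.mean(0),cv2.minAreaRect(t[:,:2].astype(np.float32)))
    m=np.zeros(d.shape,bool);m[200:210,400:410]=1
    print(pts(n,d,m)[0].mean(0))
E
```

```text
scene 0.004063924153645833
cl 191 [496.85002535 348.51346575  44.56247333] [469.37735401 323.85402863   8.0636589 ] [518.82241107 386.24386767  82.00159519]
[498.75894127 346.0570247   66.59594625] ((493.1647033691406, 357.36004638671875), (21.85106658935547, 68.89852142333984), 36.42134094238281)
set 227 [642.25580874 -58.79328451  82.35544575] [627.04596678 -86.55609372  45.00416222] [653.11434166 -18.16710664 101.99353731]
[642.11340162 -59.11390361  86.54285494] ((639.7374267578125, -52.33338928222656), (20.385639190673828, 67.94258117675781), 4.445310115814209)
board ((570.397705078125, -132.62628173828125), (302.3637390136719, 453.80712890625), 4.860634803771973) 20.238346967892312
[835.68412903 181.59747657   1.96019893]
side 0.0037841796875
cl 276 [488.76709262 365.43118368  48.65285883] [467.58595953 327.95695233   8.20849031] [519.48131524 390.18091127  81.8921005 ]
[488.00817088 365.8580371   68.23767003] ((492.7738037109375, 359.1568603515625), (19.893104553222656, 64.96891021728516), 36.05567169189453)
set 147 [636.80009941 -43.85853939  78.26724376] [623.89395678 -78.37314181  45.06006786] [649.18403609 -15.88647796 101.20669653]
[636.76355807 -43.49171248  83.41301364] ((638.46875, -47.28038024902344), (21.369449615478516, 62.48576736450195), 1.294630527496338)
board ((573.1805419921875, -143.4107666015625), (302.98272705078125, 482.0921325683594), 4.836721897125244) 18.42621783416348
[ 45.11690002  66.7045828  231.36401052]
```

```bash
python3 - <<'E'
from h import *
import cv2
s=readout.read_state();c=imaging.camera_params("wrist")
from scipy.spatial.transform import Rotation as R
q=s["tcp_rot"];Rt=R.from_quat(np.r_[q[1:],q[0]]).as_matrix()
T=c["T"];print("K",c["mtx"].round(1).tolist());print("cam in tool",(Rt.T@(T[:3,3]-s["ee_pos"])).round(1),(Rt.T@T[:3,:3]).round(3).tolist())
for n,boxes in (("scene",{"dec1":(290,105,315,135),"dec2":(340,125,366,155),"valve":(366,145,400,168),"bottle":(145,165,180,245)}),("side",{"d2":(149,255,175,291),"d1":(208,287,239,324),"valve":(110,245,151,270)})):
    d=np.load(n+"0.npz")["d"]
    for k,(a,b,c,e) in boxes.items():
        m=np.zeros(d.shape,bool);m[b:e,a:c]=1
        P,u,v=pts(n,d,m); P=P[P[:,2]>12]; print(n,k,P.min(0).round(),P.max(0).round(),np.median(P,0).round())
E
```

```text
K [[279.0, 0.0, 256.7], [0.0, 279.0, 192.4], [0.0, 0.0, 1.0]]
cam in tool [  65.2   -0.9 -142.2] [[-0.001, -0.965, -0.261], [1.0, -0.001, -0.0], [-0.0, -0.261, 0.965]]
scene dec1 [369. 346.  12.] [425. 401.  81.] [398. 368.  55.]
scene dec2 [557. 332.  12.] [622. 363.  83.] [591. 345.  58.]
scene valve [659. 296.  12.] [750. 356.  57.] [700. 321.  32.]
scene bottle [ 330. -317.   12.] [ 394. -252.  205.] [ 374. -296.  111.]
side d2 [556. 298.  12.] [673. 369.  81.] [585. 356.  59.]
side d1 [366. 346.  13.] [425. 401.  80.] [394. 377.  61.]
side valve [618. 298.  12.] [752. 362.  62.] [694. 335.  32.]
```

```bash
cat > plan.py <<'E'
import sys,numpy as np
from bench import readout
from scipy.spatial.transform import Rotation as R
def pose():
    s=readout.read_state();q=s["tcp_rot"];M=R.from_quat(np.r_[q[1:],q[0]]).as_matrix()
    return s,M
def plan(wps,start=None):
    "wps: list of (x,y,z,psi,N)"
    s,M=pose()
    p=s["ee_pos"].copy();psi=np.arctan2(M[1,0],M[0,0])
    print("t",round(s["t"],2),"pos",p.round(1),"psi",round(psi,4),"tilt",M[:2,2].round(4),"w",round(s["width"],1),"F",s["wrist_force"].round(1),"q",s["q"].round(2))
    rows=[]
    for x,y,z,ps,N in wps:
        for k in range(N):
            f=1/(N-k)
            d=(np.array([x,y,z])-p)*f; dp=(ps-psi)*f
            c,sn=np.cos(psi),np.sin(psi)
            l=np.array([c*d[0]+sn*d[1],sn*d[0]-c*d[1],-d[2]]); l=np.round(l*2)/2
            r=round(-dp,3)
            p=p+np.array([c*l[0]+sn*l[1],sn*l[0]-c*l[1],-l[2]]); psi-=r
            rows.append([*map(float,l),0,0,r])
    for i in range(0,len(rows),8): print(str([v for r in rows[i:i+8] for v in r]).replace(" ","").replace(".0,",","))
    print("end",p.round(1),round(psi,3))
E
python3 -c "
from plan import *
plan([(540,-60,310,1.66,19)])"
```

```text
t 0.4 pos [ 160.6 -604.   231.2] psi 0.2598 tilt [-0.      0.0001] w 85.2 F [ 0.1  0.  -0.3] q [-1.42  0.49  1.56 -0.    1.09 -0.11]
[26.5,-22.5,-4,0,0,np.float64(-0.074),28.5,-20.5,-4,0,0,np.float64(-0.074),29.5,-18.5,-4,0,0,np.float64(-0.074),31,-16,-4,0,0,np.float64(-0.074),32,-14,-4,0,0,np.float64(-0.074),33,-11.5,-4,0,0,np.float64(-0.074),34,-9,-4,0,0,np.float64(-0.074),34.5,-6.5,-4,0,0,np.float64(-0.074)]
[34.5,-4,-4.5,0,0,np.float64(-0.073),35,-1,-4,0,0,np.float64(-0.074),35,1.5,-4.5,0,0,np.float64(-0.073),34.5,4,-4,0,0,np.float64(-0.074),34.5,6.5,-4.5,0,0,np.float64(-0.073),33.5,9,-4,0,0,np.float64(-0.074),33,11.5,-4.5,0,0,np.float64(-0.073),32,13.5,-4,0,0,np.float64(-0.074)]
[31,16,-4.5,0,0,np.float64(-0.073),29.5,18,-4,0,0,np.float64(-0.074),28.5,20.5,-4.5,0,0,np.float64(-0.073)]
end [540.1 -60.  310.2] 1.66
```

Call:
apply_moves:
  increments: [26.5,-22.5,-8,0,0,-0.074,28.5,-20.5,-8,0,0,-0.074,29.5,-18.5,-6,0,0,-0.074,31,-16,-4,0,0,-0.074,32,-14,-4,0,0,-0.074,33,-11.5,-4,0,0,-0.074,34,-9,-4,0,0,-0.074,34.5,-6.5,-4,0,0,-0.074]
  hand: 110

```text
t: 1.07
ee_pos: [320.9, -372.8, 273.7]
tcp_rot: [0.0, 0.91, 0.415, 0.0]
wrist_force: [0.9, 0.2, 0.2]
width: 48.6
```

Call:
apply_moves:
  increments: [34.5,-4,-4,0,0,-0.073,35,-1,-4,0,0,-0.074,35,1.5,-4,0,0,-0.073,34.5,4,-4,0,0,-0.074,34.5,6.5,-4,0,0,-0.073,33.5,9,-4,0,0,-0.074,33,11.5,-4,0,0,-0.073,32,13.5,-4,0,0,-0.074]

```text
t: 1.73
ee_pos: [481.1, -144.3, 305.7]
tcp_rot: [0.0, 0.751, 0.661, 0.0]
wrist_force: [0.5, -1.4, 0.5]
width: 48.3
```

Call:
apply_moves:
  increments: [31,16,0,0,0,-0.073,29.5,18,0,0,0,-0.074,28.5,20.5,0,0,0,-0.073,0,0,0,0,0,0,0,0,0,0,0,0]

```text
t: 2.15
ee_pos: [540.5, -58.7, 305.0]
tcp_rot: [-0.0, 0.674, 0.739, -0.0]
wrist_force: [0.0, -0.0, 0.2]
width: 48.7
```

```bash
python3 - <<'E'
from h import *
import cv2,pickle
from plan import plan
plan([])
c=imaging.camera_params("wrist")
p,d=imaging.capture("wrist"); cv2.imwrite("pics/w1.png",p[:,:,::-1])
out={}
for t in ["board","set_clamp"]:
    out[t]=imaging.cut_out("wrist",t)
    for r in out[t][:4]: print(t,r["p"],r["bbox"],r["pixels"].sum())
pickle.dump((p,d,c,out),open("w1.pkl","wb"))
E
```

```text
t 2.15 pos [540.5 -58.7 305. ] psi 1.6625 tilt [-0.0004 -0.    ] w 48.7 F [ 0.  -0.   0.2] q [-0.23  0.3   1.66 -0.    1.18 -0.32]
end [540.5 -58.7 305. ] 1.663
board 0.67 [164.1, 56.7, 381.0, 281.4] 37901
set_clamp 0.76 [314.4, 147.2, 342.6, 194.8] 1114
```

View pics/w1.png

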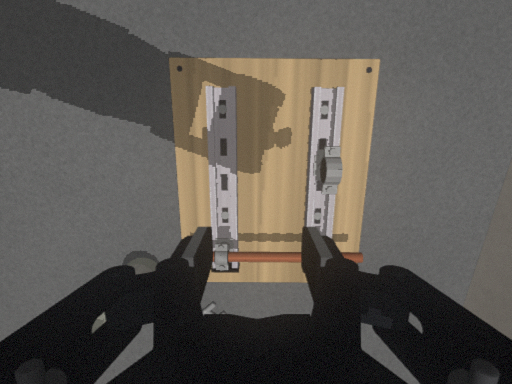

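```bash
python3 - <<'E'
from h import *
import pickle,cv2
p,d,c,out=pickle.load(open("w1.pkl","rb"))
m=np.zeros(d.shape,bool);m[20:225,140:400]=1
P,u,v=pts("wrist",d,m,c)
print("bench z",np.median(P[(u<165)&(v>130)][:,2]),"board z",np.median(P[(u>250)&(u<290)&(v<200)][:,2]))
# board edges per row by colour (wood: R-B large)
rgb=p.astype(int); wood=(rgb[...,0]-rgb[...,2])>15
B=P[wood[v,u]&(P[:,2]>10)&(P[:,2]<26)]
print("wood",len(B),B.min(0).round(1),B.max(0).round(1))
def line(A,i,j,tol=3):
    k=np.polyfit(A[:,i],A[:,j],1)
    for _ in range(5):
        r=A[:,j]-np.polyval(k,A[:,i]); g=abs(r)<tol; k=np.polyfit(A[g,i],A[g,j],1)
    return k,r[g].std()
def edge(uv,z): # pixel->world at height z
    K=c["mtx"];T=c["T"];uv=np.atleast_2d(uv).astype(float)
    r=np.c_[(uv[:,0]-K[0,2])/K[0,0],(uv[:,1]-K[1,2])/K[1,1],np.ones(len(uv))]@T[:3,:3].T
    s=(z-T[2,3])/r[:,2]; return T[:3,3]+r*s[:,None]
L=[];Rr=[]
for row in range(70,230,2):
    uu=np.nonzero(wood[row,150:395])[0]+150
    L.append((uu.min()-.5,row));Rr.append((uu.max()+.5,row))
top=[]
for col in range(185,365,3):
    vv=np.nonzero(wood[40:120,col])[0]+40
    top.append((col,vv.min()-.5))
for nme,e,i,j in (("left",L,1,0),("right",Rr,1,0),("top",top,0,1)):
    W=edge(e,18); k,sd=line(W,i,j); print(nme,"slope",k[0].round(4),"at mid",np.polyval(k,[-30.,-95.,560.]).round(1),sd.round(2))
# near rail lips
for nme,a,b in (("near",200,245),("far",300,350)):
    g=(u>a)&(u<b)&(P[:,2]>30)&(P[:,2]<46); Q=P[g]
    print(nme,len(Q),np.median(Q[:,2]))
    # per y-bin extents
    ys=[];xs=[]
    for y in range(-150,30,6):
        q=Q[(Q[:,1]>=y)&(Q[:,1]<y+6)]
        if len(q)>5: ys.append(y+3); xs.append((q[:,0].min(),q[:,0].max()))
    xs=np.array(xs); print(np.c_[ys,xs,xs.mean(1),xs[:,1]-xs[:,0]].round(1).tolist()[::3]); print("ymax",np.sort(Q[:,1])[-8:].round(1))
    print("fit",np.polyfit(ys,xs.mean(1),1), np.polyfit(ys,np.median(xs,1),1))
cl=P[(u>305)&(u<350)&(v>140)&(v<200)&(P[:,2]>62)]
print("set",len(cl),cl.min(0).round(1),cl.max(0).round(1),cl.mean(0).round(1),cv2.minAreaRect(cl[:,:2].astype(np.float32)))
a=cv2.resize(p[70:200,190:360,::-1],None,fx=4.4,fy=4.4,interpolation=cv2.INTER_CUBIC);cv2.imwrite("pics/w1c.png",a)
E
```

```text
bench z -0.2789525576232563 board z 17.284652740353607
wood 24378 [ 402.1 -173.1   13.5] [719.4 102.4  25.1]
left slope -0.0828 at mid [410.4 415.8 361.6] 0.44
right slope -0.085 at mid [711.1 716.7 661. ] 0.47
top slope 0.0885 at mid [39.2 33.4 91.4] 0.39
near 1908 38.587716228186935
[[-147.0, 474.6, 515.3, 494.9, 40.7], [-129.0, 473.8, 514.1, 493.9, 40.3], [-111.0, 472.8, 512.7, 492.8, 39.9], [-93.0, 470.4, 511.4, 490.9, 40.9], [-75.0, 469.4, 509.8, 489.6, 40.4], [-57.0, 467.3, 508.4, 487.8, 41.1], [-39.0, 466.4, 506.9, 486.6, 40.4], [-21.0, 464.1, 504.7, 484.4, 40.5], [-3.0, 463.4, 503.4, 483.4, 40.0], [15.0, 461.2, 502.2, 481.7, 41.1]]
ymax [45.1 45.2 45.2 45.3 45.4 45.7 45.7 45.8]
fit [-8.39892347e-02  4.82980556e+02] [-8.39892347e-02  4.82980556e+02]
far 1830 38.48441740462451
[[-147.0, 624.8, 656.5, 640.7, 31.7], [-129.0, 623.5, 664.8, 644.1, 41.3], [-111.0, 621.6, 663.0, 642.3, 41.4], [-93.0, 620.3, 660.4, 640.3, 40.1], [-75.0, 618.9, 635.1, 627.0, 16.2], [-57.0, 617.4, 631.9, 624.6, 14.6], [-39.0, 615.9, 635.8, 625.9, 19.9], [-21.0, 614.0, 654.3, 634.2, 40.2], [-3.0, 612.6, 653.7, 633.2, 41.1], [15.0, 611.1, 652.9, 632.0, 41.7]]
ymax [56.8 57.4 57.6 57.6 57.8 57.9 58.1 58.2]
fit [-8.18000666e-02  6.28155331e+02] [-8.18000666e-02  6.28155331e+02]
set 894 [625.  -83.7  62.2] [649.7 -19.4  98.7] [635.9 -50.   85.5] ((637.4984741210938, -51.580474853515625), (20.276464462280273, 63.439701080322266), 4.613509178161621)
```

View pics/w1c.png

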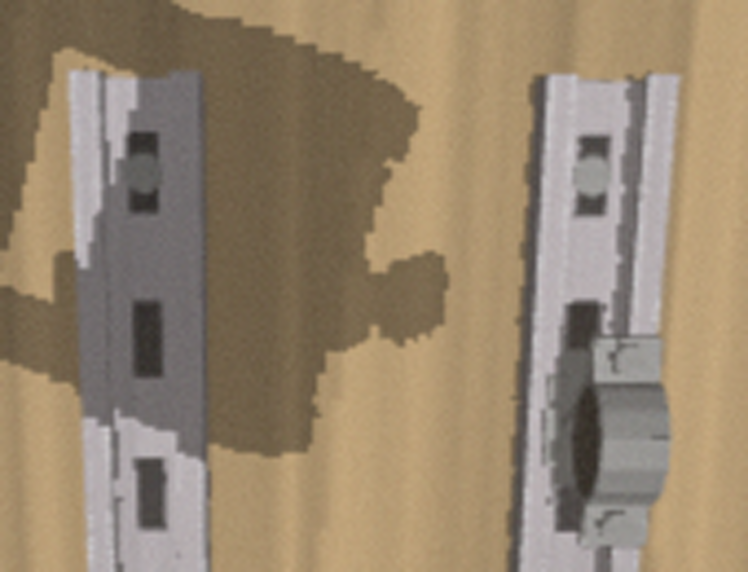

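```bash
sed -i 's/r=round(-dp,3)/r=float(round(-dp,3))/' plan.py; python3 -c "
from plan import *
plan([(493,358,200,2.2,12)])"
```

```text
t 2.3 pos [539.6 -60.7 305.3] psi 1.6585 tilt [-0.0002 -0.0002] w 48.5 F [0.7 0.1 0.2] q [-0.23  0.3   1.66 -0.    1.18 -0.32]
[35,-1,9,0,0,-0.045,35,1,9,0,0,-0.045,35,2.5,8.5,0,0,-0.045,35,4,9,0,0,-0.045,34.5,5.5,8.5,0,0,-0.045,34.5,7,9,0,0,-0.045,34,8.5,8.5,0,0,-0.045,33.5,10,9,0,0,-0.045]
[33,11.5,8.5,0,0,-0.045,33,13,9,0,0,-0.046,32,14.5,8.5,0,0,-0.045,31.5,16,9,0,0,-0.046]
end [492.7 358.  199.8] 2.2
```

Call:
apply_moves:
  increments: [35,-1,9,0,0,-0.045,35,1,9,0,0,-0.045,35,2.5,8.5,0,0,-0.045,35,4,9,0,0,-0.045,34.5,5.5,8.5,0,0,-0.045,34.5,7,9,0,0,-0.045,34,8.5,8.5,0,0,-0.045,33.5,10,9,0,0,-0.045]

```text
t: 2.97
ee_pos: [508.5, 219.1, 234.8]
tcp_rot: [0.0, 0.532, 0.847, 0.0]
wrist_force: [0.7, -0.6, -0.0]
width: 48.7
```

Call:
apply_moves:
  increments: [33,11.5,8.5,0,0,-0.045,33,13,9,0,0,-0.046,32,14.5,8.5,0,0,-0.045,31.5,16,9,0,0,-0.046,0,0,0,0,0,0,0,0,0,0,0,0,0,0,0,0,0,0]

```text
t: 3.55
ee_pos: [492.9, 357.5, 199.9]
tcp_rot: [0.0, 0.453, 0.891, -0.0]
wrist_force: [-0.6, -0.6, 0.1]
width: 48.5
```

```bash
cat > lookcl.py <<'E'
from h import *
import cv2,pickle,sys
from plan import plan
name=sys.argv[1]
c=imaging.camera_params("wrist")
p,d=imaging.capture("wrist"); cv2.imwrite(f"pics/{name}.png",p[:,:,::-1])
plan([])
out=imaging.cut_out("wrist","clamp")
pickle.dump((p,d,c,out),open(name+".pkl","wb"))
for r in out[:4]:
    P,u,v=pts("wrist",d,r["pixels"],c); P=P[P[:,2]>48]
    if len(P)<20: continue
    print(r["p"],np.round(r["bbox"]),"mean",P.mean(0).round(1),"rgb",np.median(p[r["pixels"]],0),"z",P[:,2].max().round(1),cv2.minAreaRect(P[:,:2].astype(np.float32)))
E
python3 lookcl.py w2
```

```text
t 3.6 pos [493.1 357.2 200.2] psi 2.1997 tilt [ 0.0003 -0.0001] w 48.6 F [ 0.4 -0.2 -0.1] q [ 0.52  0.5   1.64 -0.    1.01 -0.11]
end [493.1 357.2 200.2] 2.2
0.97 [294. 204. 353. 256.] mean [577.7 356.8  73.2] rgb [79. 52. 95.] z 229.4 ((559.8317260742188, 357.08184814453125), (36.033592224121094, 117.97254180908203), 75.9105453491211)
0.82 [150.  99. 218. 128.] mean [395.8 373.9  68.7] rgb [74. 43. 91.] z 78.6 ((394.0587463378906, 372.29937744140625), (64.39321899414062, 20.032339096069336), 41.27009963989258)
0.76 [244. 153. 267. 215.] mean [489.9 358.9  68.5] rgb [112. 112. 111.] z 78.2 ((491.6728515625, 356.4158935546875), (19.575153350830078, 63.61906433105469), 36.47178268432617)
```

View pics/w2.png

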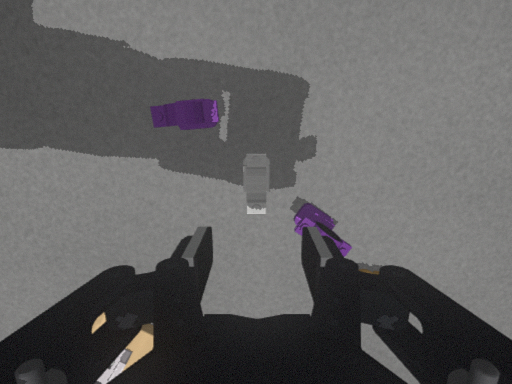

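```bash
python3 -c "
from plan import *
plan([(491.8,356.5,75,2.207,4),(491.8,356.5,46,2.207,3)])"
```

```text
t 3.65 pos [493.2 357.2 200.3] psi 2.1995 tilt [0.0006 0.0001] w 48.7 F [-0.3 -0.3  0.9] q [ 0.52  0.5   1.64 -0.    1.01 -0.11]
[0,-0.5,31.5,0,0,-0.002,0,-0.5,31.5,0,0,-0.002,0,-0.5,31,0,0,-0.002,0.5,-0,31.5,0,0,-0.002,-0,-0,9.5,0,0,0,-0,-0,9.5,0,0,0,-0,-0,10,0,0,0.0]
end [491.7 356.7  45.8] 2.207
```

Call:
apply_moves:
  increments: [0,-0.5,31.5,0,0,-0.002,0,-0.5,31.5,0,0,-0.002,0,-0.5,31,0,0,-0.002,0.5,0,31.5,0,0,-0.002,0,0,9.5,0,0,0,0,0,9.5,0,0,0,0,0,10,0,0,0,0,0,0,0,0,0]

```text
t: 4.32
ee_pos: [491.3, 357.7, 44.8]
tcp_rot: [-0.0, 0.45, 0.893, -0.0]
wrist_force: [-0.2, -0.1, 0.3]
width: 48.6
```

```bash
python3 lookcl.py w3; python3 - <<'E'
from h import *
import cv2
p,d=imaging.capture("scene"); cv2.imwrite("pics/s3.png",cv2.resize(p[80:200,260:420,::-1],None,fx=4.5,fy=4.5,interpolation=cv2.INTER_CUBIC))
E
```

```text
t 4.37 pos [491.5 358.   45.7] psi 2.2093 tilt [0.0004 0.0001] w 48.7 F [ 0.1 -0.   0.1] q [ 0.52  0.7   1.76 -0.    0.69 -0.12]
end [491.5 358.   45.7] 2.209
0.91 [ 20.  79. 189. 144.] mean [398.1 376.   69. ] rgb [ 80.  43. 101.] z 78.8 ((394.0223388671875, 372.3642272949219), (65.52461242675781, 20.23580551147461), 41.241661071777344)
0.63 [362. 322. 418. 383.] mean [574.  355.2  69. ] rgb [100.  53. 127.] z 105.2 ((561.7193603515625, 358.4702453613281), (14.963470458984375, 63.06718444824219), 70.96570587158203)
0.57 [234. 188. 280. 315.] mean [488.1 362.   68.7] rgb [124. 124. 123.] z 78.0 ((492.4178466796875, 356.22283935546875), (20.14512062072754, 65.27955627441406), 36.22605514526367)
```

View pics/w3.png

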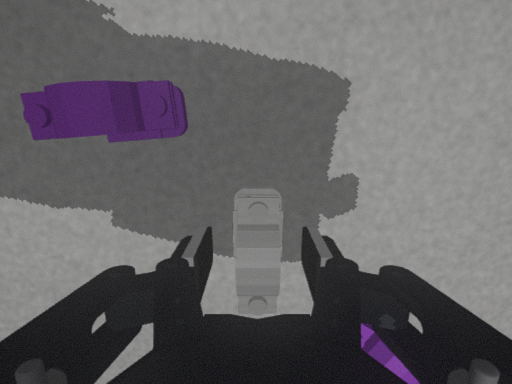

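View pics/s3.png

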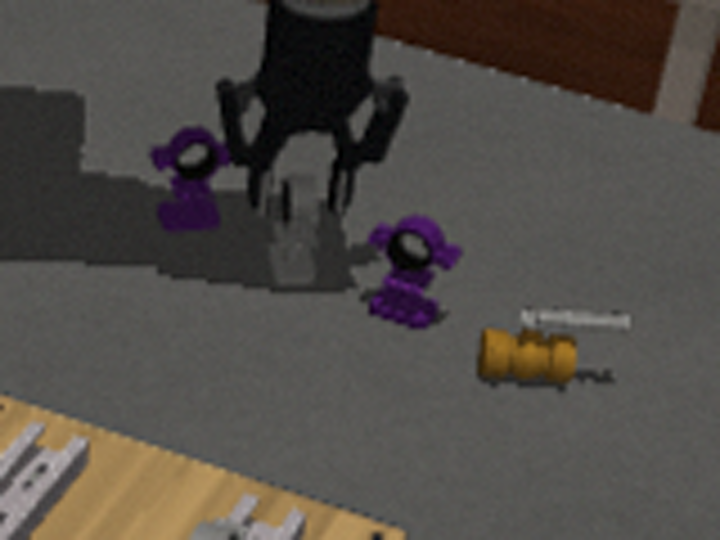

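Call:
apply_moves:
  increments: [-1,0,0,0,0,0.002,0,0,0,0,0,0,0,0,0,0,0,0,0,0,0,0,0,0,0,0,0,0,0,0,0,0,0,0,0,0]
  hand: 255

```text
t: 4.97
ee_pos: [492.1, 357.5, 46.2]
tcp_rot: [0.0, 0.45, 0.893, 0.001]
wrist_force: [-0.3, -0.8, 6.2]
width: 18.1
```

```bash
python3 -c "
from plan import *
plan([])"
```

```text
t 4.97 pos [492.1 357.5  46.2] psi 2.2078 tilt [0.0013 0.0006] w 18.1 F [-0.3 -0.8  6.2] q [ 0.52  0.7   1.76 -0.    0.69 -0.12]
end [492.1 357.5  46.2] 2.208
```

```bash
python3 -c "
from plan import *
plan([(492,357,95,2.208,3),(474.6,99,95,1.655,9)])"
```

```text
t 4.97 pos [492.1 357.5  46.2] psi 2.2078 tilt [0.0013 0.0006] w 18.1 F [-0.3 -0.8  6.2] q [ 0.52  0.7   1.76 -0.    0.69 -0.12]
[-0,-0,-16.5,0,0,-0,-0,-0,-16,0,0,-0,-0.5,-0.5,-16.5,0,0,-0,-22,-18.5,0,0,0,0.061,-23,-17,0,0,0,0.061,-24,-16,0,0,0,0.062,-25,-14.5,0,0,0,0.061,-25.5,-12.5,0,0,0,0.062]
[-26.5,-11,0,0,0,0.061,-27,-9.5,0,0,0,0.062,-27.5,-8,0,0,0,0.061,-28.5,-6,0,0,0,0.062]
end [474.7  98.8  95.2] 1.655
```

Call:
apply_moves:
  increments: [0,0,-16.5,0,0,0,0,0,-16,0,0,0,-0.5,-0.5,-16.5,0,0,0,-22,-18.5,0,0,0,0.061,-23,-17,0,0,0,0.061,-24,-16,0,0,0,0.062,-25,-14.5,0,0,0,0.061,-25.5,-12.5,0,0,0,0.062]

```text
t: 5.63
ee_pos: [481.5, 212.2, 94.3]
tcp_rot: [-0.0, 0.582, 0.813, -0.0]
wrist_force: [1.1, -0.9, -2.8]
width: 18.1
```

Call:
apply_moves:
  increments: [-26.5,-11,0,0,0,0.061,-27,-9.5,0,0,0,0.062,-27.5,-8,0,0,0,0.061,-28.5,-6,0,0,0,0.062,0,0,0,0,0,0,0,0,0,0,0,0,0,0,0,0,0,0]

```text
t: 6.22
ee_pos: [474.4, 98.8, 94.4]
tcp_rot: [0.0, 0.677, 0.736, 0.0]
wrist_force: [-0.9, 0.3, -1.6]
width: 17.9
```

```bash
python3 lookcl.py w4; python3 - <<'E'
from h import *
import cv2
for n,(a,b,c,e) in (("scene",(200,90,360,250)),("side",(170,140,320,270))):
    p,d=imaging.capture(n); np.savez(n+"4.npz",p=p,d=d); cv2.imwrite(f"pics/{n}4.png",cv2.resize(p[b:e,a:c,::-1],None,fx=3.6,fy=3.6,interpolation=cv2.INTER_CUBIC))
E
```

```text
t 6.27 pos [474.3  99.2  94.3] psi 1.6559 tilt [ 0.0002 -0.    ] w 18.2 F [-0.4  0.1 -3.1] q [ 0.07  0.5   2.04 -0.    0.61 -0.02]
end [474.3  99.2  94.3] 1.656
0.74 [233. 185. 279. 314.] mean [472.9 105.4 111.4] rgb [112. 111. 110.] z 126.8 ((473.4275817871094, 97.35601806640625), (31.949169158935547, 64.81834411621094), 4.8118672370910645)
```

View pics/w4.png

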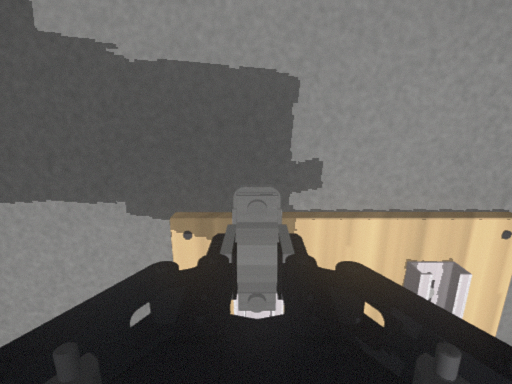

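View pics/scene4.png

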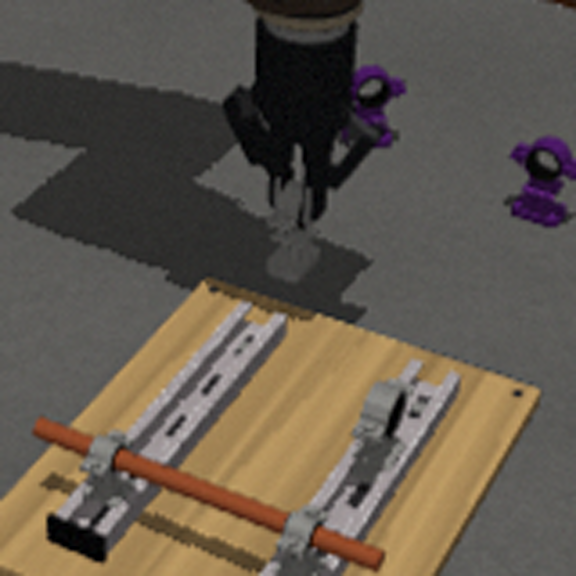

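View pics/side4.png

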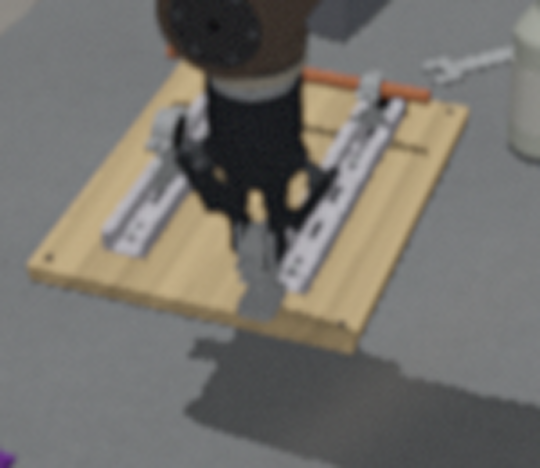

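```bash
python3 - <<'E'
from h import *
import cv2,pickle
b=0.0845; ex=np.array([np.cos(b),np.sin(b)]);ey=np.array([-np.sin(b),np.cos(b)]); M=np.array([479.2,44.2])
def fr(P): return np.c_[(P[:,:2]-M)@ex,(P[:,:2]-M)@ey,P[:,2]]
for n,box in (("scene",(260,130,300,175)),("side",(225,195,260,235))):
    d=np.load(n+"4.npz")["d"]; full=np.ones(d.shape,bool)
    P,u,v=pts(n,d,full); F=fr(P)
    lip=F[(abs(F[:,0])<30)&(F[:,1]<8)&(F[:,1]>-80)&(F[:,2]>34)&(F[:,2]<44)]
    for y in range(-80,10,10):
        q=lip[(lip[:,1]>=y)&(lip[:,1]<y+10)]
        if len(q): print(n,y,len(q),np.percentile(q[:,0],[1,99]).round(1),q[:,1].max().round(1),end="; ")
    foot=F[(abs(F[:,0])<40)&(F[:,1]>15)&(F[:,1]<100)&(F[:,2]>42)&(F[:,2]<70)]
    print("\nfoot",len(foot),foot.min(0).round(1),foot.max(0).round(1),cv2.minAreaRect(foot[:,:2].astype(np.float32)))
    for z in range(44,100,6):
        q=F[(abs(F[:,0])<40)&(F[:,1]>10)&(F[:,1]<100)&(F[:,2]>z)&(F[:,2]<z+6)]
        if len(q): print(z,len(q),q.min(0).round(1),q.max(0).round(1))
p,d,c,out=pickle.load(open("w4.pkl","rb"))
P,u,v=pts("wrist",d,np.ones(d.shape,bool),c);F=fr(P)
for z in (110,115,120):
    q=F[(abs(F[:,0])<12)&(F[:,1]>10)&(F[:,1]<100)&(F[:,2]>z)&(F[:,2]<z+5)]; print("wrist",z,len(q),q.min(0).round(1),q.max(0).round(1))
q=F[(abs(F[:,0])<30)&(F[:,1]>-25)&(F[:,1]<8)&(F[:,2]>34)&(F[:,2]<44)];print("w rail",len(q),q.min(0).round(1),q.max(0).round(1))
a=cv2.resize(p[180:330,190:330,::-1],None,fx=4,fy=4,interpolation=cv2.INTER_CUBIC);cv2.imwrite("pics/w4c.png",a)
E
```

```text
scene -80 21 [-19.7  22.7] -70.3; scene -70 22 [-18.3  22.7] -60.1; scene -60 17 [-18.7  22.4] -50.5; scene -50 21 [-17.7  23.3] -40.4; scene -40 21 [-18.   22.6] -30.3; scene -30 11 [-17.4  22.2] -20.8; scene -20 17 [-16.7  22.3] -10.7; scene -10 20 [-19.7  22.4] -0.4; scene 0 2 [-11.8  16.7] 1.3; 
foot 113 [-15.8  28.6  49.2] [17.6 76.8 69.1] ((0.9745912551879883, 52.410125732421875), (32.268863677978516, 48.16286849975586), 3.2434680461883545)
44 4 [ 4.2 32.4 49.2] [15.1 50.5 49.8]
50 24 [-15.8  30.1  50.6] [16.5 68.2 56. ]
56 78 [-13.6  28.6  56.1] [17.6 76.8 61.9]
62 6 [-3.4 49.6 62.4] [ 4.7 53.3 67. ]
68 1 [ 0.4 51.5 69.1] [ 0.4 51.5 69.1]
74 11 [-8.  40.8 75.5] [14.3 66.4 79.8]
80 31 [-14.7  36.9  80.1] [16.1 68.1 85.6]
86 6 [-2.7 42.9 86.1] [10.4 49.3 90.8]
92 10 [-2.5 28.8 94.1] [16.5 62.3 97.7]
98 10 [-19.2  24.9  99.1] [ 18.2  51.3 103.9]
side -80 8 [-20.   -9.2] -73.1; side -70 8 [-18.6  -8. ] -60.3; side -60 8 [-18.1  15.3] -52.6; side -50 9 [-18.1  14.2] -41.0; side -40 7 [-18.3  -9.9] -31.1; side -30 7 [-18.1  -9. ] -22.4; side -20 9 [-18.8  -8.7] -10.5; side -10 7 [-18.3 -10.3] -0.2; side 0 3 [-17.  -10.2] 5.0; 
foot 113 [-16.1  34.5  47.2] [18.1 82.4 68.4] ((1.2582263946533203, 58.0970458984375), (47.87163543701172, 34.06004333496094), 86.78781127929688)
44 5 [-13.8  39.2  47.2] [ 6.5 77.7 49.8]
50 58 [-16.1  34.5  50.1] [18.1 82.4 55.9]
56 46 [-16.   35.5  56.1] [15.7 80.9 61.9]
62 3 [-1.3 57.9 64.4] [ 3.1 63.2 65.4]
68 3 [-12.1  50.2  68.4] [-3.8 66.5 73.9]
74 21 [-13.8  39.5  75.3] [15.6 70.6 79.9]
80 19 [-14.7  48.5  80. ] [13.2 72.9 84. ]
86 1 [-2.8 65.6 86.5] [-2.8 65.6 86.5]
92 3 [-14.4  63.2  93.5] [-9.9 67.5 97. ]
98 17 [-17.7  63.1  98. ] [ 15.9  85.5 103.7]
wrist 110 1032 [-11.9  23.1 110. ] [ 11.9  85.5 115. ]
wrist 115 606 [-11.9  39.5 115. ] [ 11.6  72.1 120. ]
wrist 120 1792 [-11.9  40.5 120. ] [ 11.8  68.1 125. ]
w rail 41 [-19.8 -24.9  37.5] [ 19.6 -16.7  40. ]
```

View pics/w4c.png

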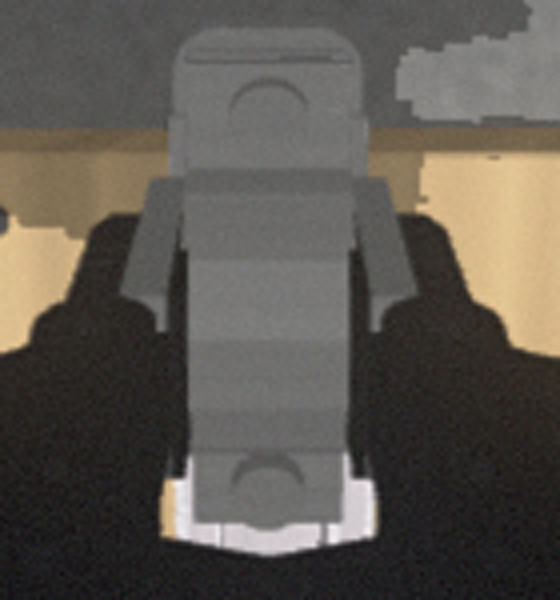

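Call:
apply_moves:
  increments: [0,1,12,0,0,0,0,0,12.5,0,0,0,-5,0,0,0,0,0,-5,0,0,0,0,0,-5,0,0,0,0,0,0,0,0,0,0,0,0,0,0,0,0,0]

```text
t: 7.0
ee_pos: [476.8, 83.4, 70.3]
tcp_rot: [0.0, 0.677, 0.736, 0.0]
wrist_force: [-0.2, 0.5, -2.5]
width: 18.1
```

```bash
cat > chk.py <<'E'
from h import *
import cv2,sys
from plan import plan
tag=sys.argv[1]
plan([])
b=0.0845; ex=np.array([np.cos(b),np.sin(b)]);ey=np.array([-np.sin(b),np.cos(b)]); M=np.array([479.2,44.2])
p=readout.read_state()["ee_pos"];print("tcp in mouth",(p[:2]-M)@ex,(p[:2]-M)@ey,p[2])
for n,(a,bb,c,e) in (("scene",(200,90,360,250)),("side",(170,140,320,270))):
    p,d=imaging.capture(n); np.savez(f"{n}{tag}.npz",p=p,d=d); cv2.imwrite(f"pics/{n}{tag}.png",cv2.resize(p[bb:e,a:c,::-1],None,fx=3.6,fy=3.6,interpolation=cv2.INTER_CUBIC))
    P,u,v=pts(n,d,np.ones(d.shape,bool)); F=np.c_[(P[:,:2]-M)@ex,(P[:,:2]-M)@ey,P[:,2]]
    lip=F[(abs(F[:,0])<30)&(F[:,1]<8)&(F[:,1]>-80)&(F[:,2]>34)&(F[:,2]<44)]
    foot=F[(abs(F[:,0])<35)&(F[:,1]>3)&(F[:,1]<100)&(F[:,2]>23)&(F[:,2]<36)]
    print(n,"lip",np.percentile(lip[:,0],[2,98]).round(1),"foot",len(foot),np.percentile(foot,[2,98],axis=0).round(1).tolist() if len(foot) else 0)
E
python3 chk.py 5
```

```text
t 7.0 pos [476.8  83.4  70.3] psi 1.6541 tilt [ 0.0009 -0.    ] w 18.1 F [-0.2  0.5 -2.5] q [ 0.04  0.54  2.05 -0.    0.54 -0.05]
end [476.8  83.4  70.3] 1.654
tcp in mouth 0.9014919124743641 39.2862887451049 70.31067448528653
scene lip [-18.8  22.4] foot 94 [[-13.4, 12.2, 27.4], [18.0, 57.7, 35.8]]
side lip [-19.2  14.4] foot 102 [[-15.2, 18.1, 23.6], [16.7, 64.1, 34.9]]
```

View pics/scene5.png

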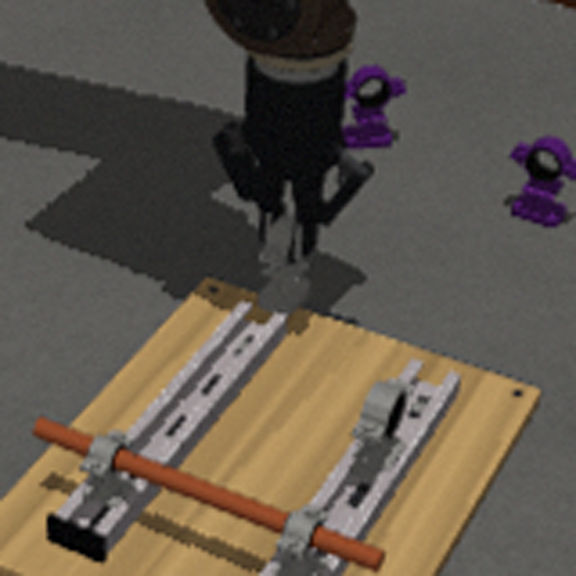

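View pics/side5.png

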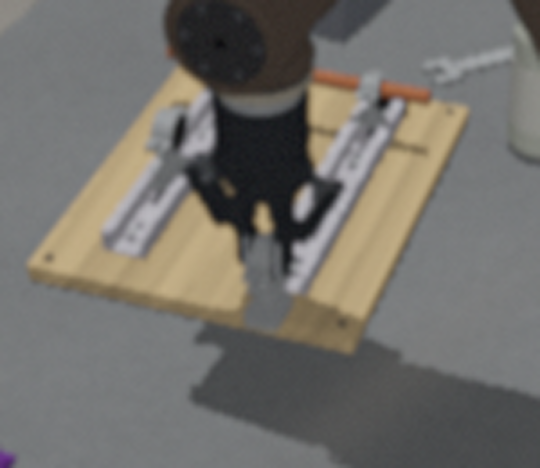

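Call:
apply_moves:
  increments: [-4,0,0.5,0,0,0,-4,0,0,0,0,0,-3,0,0,0,0,0,-3,0,0,0,0,0,-3,0,0,0,0,0,-3,0,0,0,0,0,-3,0,0,0,0,0,-1,0,0,0,0,0]

```text
t: 7.77
ee_pos: [478.6, 59.4, 69.3]
tcp_rot: [0.0, 0.677, 0.736, -0.0]
wrist_force: [0.7, 0.5, -3.2]
width: 18.1
```

```bash
python3 chk.py 6
```

```text
t 7.77 pos [478.6  59.4  69.3] psi 1.6545 tilt [ 0.     -0.0001] w 18.1 F [ 0.7  0.5 -3.2] q [-0.01  0.54  2.06 -0.    0.54 -0.1 ]
end [478.6  59.4  69.3] 1.655
tcp in mouth 0.6665078555944902 15.180338795151062 69.26149163289261
scene lip [-18.5  23. ] foot 51 [[-17.2, 4.5, 23.6], [17.6, 34.0, 35.9]]
side lip [-19.2  -8.9] foot 89 [[-14.4, 4.9, 23.8], [18.1, 39.6, 35.1]]
```

View pics/scene6.png

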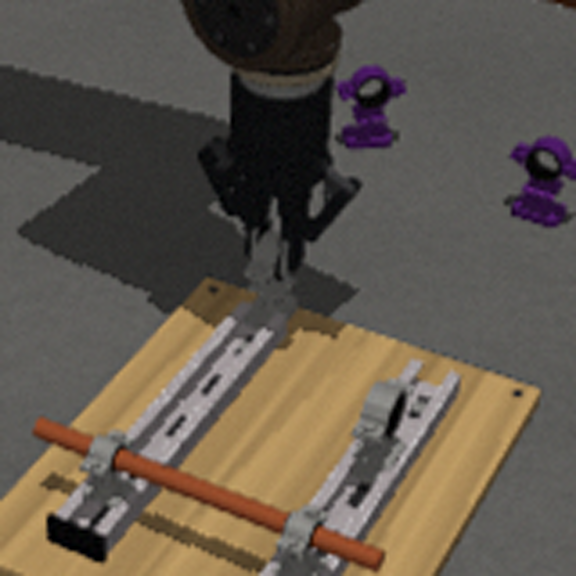

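Call:
apply_moves:
  increments: [-3,0,0,0,0,0,-4,0,0,0,0,0,-4,0,0,0,0,0,-4,0,0,0,0,0,-5,0,0,0,0,0,-5,0,0,0,0,0,-5,0,0,0,0,0,-2,0,0,0,0,0]

```text
t: 8.53
ee_pos: [481.3, 27.2, 69.3]
tcp_rot: [0.0, 0.677, 0.736, -0.0]
wrist_force: [0.8, -0.3, -2.5]
width: 18.0
```

```bash
python3 chk.py 7;python3 lookcl.py w7
```

```text
t 8.53 pos [481.3  27.2  69.3] psi 1.6543 tilt [ 0.0001 -0.0001] w 18.0 F [ 0.8 -0.3 -2.5] q [-0.08  0.54  2.06 -0.    0.54 -0.16]
end [481.3  27.2  69.3] 1.654
tcp in mouth 0.6759272139907899 -17.143123978499958 69.2851024027347
scene lip [-19.   23.1] foot 4 [[4.8, 4.2, 23.3], [25.2, 32.8, 32.5]]
side lip [-19.1  20.5] foot 16 [[-17.0, 3.2, 23.1], [12.3, 9.3, 33.9]]
t 8.68 pos [481.2  27.7  69.3] psi 1.6543 tilt [ 0.0001 -0.0001] w 18.2 F [-0.4 -0.  -2.6] q [-0.08  0.54  2.06 -0.    0.54 -0.16]
end [481.2  27.7  69.3] 1.654
0.9 [234. 184. 280. 314.] mean [479.9  33.2  90.3] rgb [102. 101.  99.] z 101.2 ((480.42840576171875, 26.14571762084961), (29.754018783569336, 64.76249694824219), 4.88937520980835)
```

View pics/scene7.png

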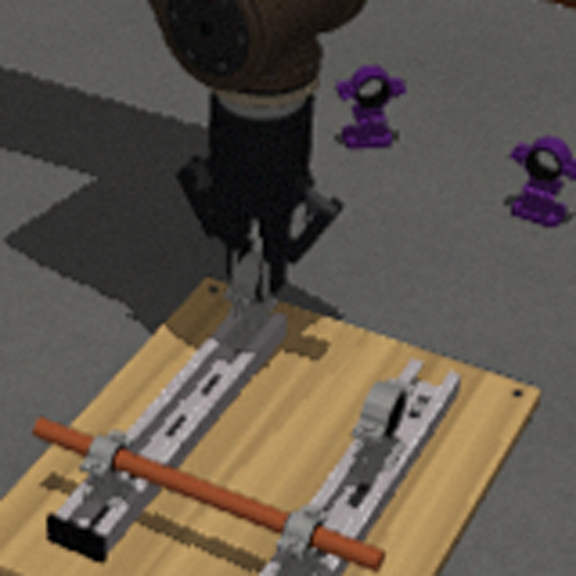

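View pics/w7.png

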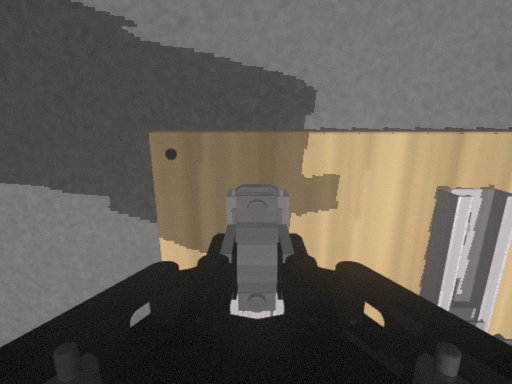

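Call:
apply_moves:
  increments: [-6,0,0,0,0,0,-12,0,0,0,0,0,-14,0,0,0,0,0,-14,0,0,0,0,0,-14,0,0,0,0,0,-12,0,0,0,0,0,-8,0,0,0,0,0,0,0,0,0,0,0]

```text
t: 9.4
ee_pos: [488.2, -53.4, 69.3]
tcp_rot: [0.0, 0.677, 0.736, 0.0]
wrist_force: [-0.3, -0.9, -2.6]
width: 18.2
```

```bash
cat > fin.py <<'E'
from h import *
import cv2,sys,pickle
b=0.0845; ex=np.array([np.cos(b),np.sin(b)]);ey=np.array([-np.sin(b),np.cos(b)]); M=np.array([479.2,44.2])
tag=sys.argv[1]
for n in ("wrist","scene","side"):
    c=imaging.camera_params(n); p,d=imaging.capture(n); cv2.imwrite(f"pics/{n}{tag}.png",p[:,:,::-1]); np.savez(f"{n}{tag}.npz",p=p,d=d)
    P,u,v=pts(n,d,np.ones(d.shape,bool),c); F=np.c_[(P[:,:2]-M)@ex,(P[:,:2]-M)@ey,P[:,2]]
    for nm,x0 in (("loose",0),("set",150)):
        hi=F[(abs(F[:,0]-x0)<14)&(F[:,1]>-160)&(F[:,1]<-60)&(F[:,2]>72)&(F[:,2]<100)]
        ear=F[(abs(F[:,0]-x0)<14)&(F[:,1]>-160)&(F[:,1]<-60)&(F[:,2]>62)&(F[:,2]<90)]
        for q,l in ((hi,"band"),(ear,"ear")):
            if len(q)>8: print(n,nm,l,len(q),np.percentile(q,[1,99],axis=0).round(1)[:,:2].tolist(),"zmax",q[:,2].max().round(1),cv2.minAreaRect(q[:,:2].astype(np.float32)))
s=readout.read_state();e=s["ee_pos"];print("t",s["t"],"tcp in mouth",((e[:2]-M)@ex).round(2),((e[:2]-M)@ey).round(2),e[2].round(2),"F",s["wrist_force"].round(1),"w",s["width"])
E
python3 fin.py 8
```

```text
wrist loose band 5001 [[-12.9, -129.9], [12.9, -67.3]] zmax 100.0 ((0.30776119232177734, -99.26436614990234), (27.965970993041992, 64.92882537841797), 1.4006357192993164)
wrist loose ear 2466 [[-13.0, -130.5], [13.0, -67.1]] zmax 90.0 ((0.3082275390625, -99.26435852050781), (27.965038299560547, 64.92882537841797), 1.4006357192993164)
wrist set band 295 [[138.9, -140.9], [143.2, -122.0]] zmax 81.1 ((140.87127685546875, -131.41140747070312), (20.01998519897461, 5.438316345214844), 87.6794662475586)
wrist set ear 1173 [[139.1, -140.5], [148.6, -94.1]] zmax 81.1 ((144.0161590576172, -116.96491241455078), (49.03369140625, 11.405195236206055), 89.09002685546875)
scene loose band 117 [[-13.4, -131.1], [13.7, -84.2]] zmax 100.0 ((0.32392120361328125, -108.21033477783203), (48.871429443359375, 27.059581756591797), 83.69111633300781)
scene loose ear 72 [[-13.4, -131.4], [13.3, -102.5]] zmax 90.0 ((1.8537225723266602, -118.00971221923828), (27.82073974609375, 26.667434692382812), 15.949773788452148)
scene set band 174 [[141.3, -142.4], [161.7, -78.8]] zmax 99.9 ((151.24339294433594, -110.225952
[... 268 characters left out ...]
05.5], [13.6, -62.1]] zmax 99.9 ((-0.8621530532836914, -94.31658935546875), (67.6548843383789, 27.396148681640625), 85.50891876220703)
side loose ear 60 [[-13.4, -106.1], [11.9, -61.6]] zmax 89.9 ((-1.1772804260253906, -94.72412109375), (68.02009582519531, 24.826698303222656), 88.17230224609375)
side set band 103 [[141.1, -138.4], [162.7, -74.5]] zmax 99.9 ((152.2949981689453, -106.9258804321289), (22.151409149169922, 65.89244079589844), 0.8289199471473694)
side set ear 84 [[140.8, -138.7], [161.7, -74.4]] zmax 89.9 ((149.38034057617188, -107.084228515625), (66.7226791381836, 20.749488830566406), 84.71459197998047)
t 9.55 tcp in mouth 0.45 -96.16 69.26 F [-0.5 -0.3 -2.1] w 18.164548216608488
```

View pics/wrist8.png

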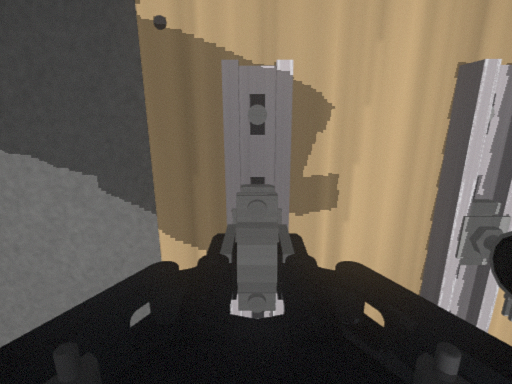

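Call:
apply_moves:
  increments: [-4,0,0,0,0,0,-4,0,0,0,0,0,-1.5,0,0,0,0,0,0,0,1,0,0,0,0,0,1,0,0,0,0,0,0.5,0,0,0,0,0,0,0,0,0]

```text
t: 10.13
ee_pos: [488.6, -61.1, 66.6]
tcp_rot: [-0.0, 0.677, 0.736, -0.0]
wrist_force: [0.0, -0.9, -2.7]
width: 17.9
```

```bash
python3 fin.py 9 | grep -v band
```

```text
wrist loose ear 2793 [[-13.1, -138.1], [13.0, -75.0]] zmax 90.0 ((0.4973411560058594, -106.68692016601562), (27.941450119018555, 64.66862487792969), 2.136469602584839)
wrist set ear 557 [[139.0, -139.8], [145.4, -97.0]] zmax 76.7 ((142.4980926513672, -118.40670776367188), (9.550211906433105, 45.11716079711914), 4.969916820526123)
scene loose ear 79 [[-13.4, -140.2], [13.2, -103.0]] zmax 90.0 ((1.8492636680603027, -121.63592529296875), (26.051250457763672, 37.5592155456543), 15.10854721069336)
scene set ear 126 [[142.3, -142.5], [162.2, -78.8]] zmax 89.5 ((152.55506896972656, -109.09175109863281), (68.28302764892578, 20.862154006958008), 88.46112060546875)
side loose ear 68 [[-13.3, -100.8], [12.6, -72.3]] zmax 89.7 ((-0.7122678756713867, -86.44615936279297), (27.048864364624023, 28.434350967407227), 3.220977783203125)
side set ear 89 [[140.7, -139.0], [162.0, -72.7]] zmax 89.7 ((150.17037963867188, -104.7462158203125), (69.69332122802734, 22.040016174316406), 84.75304412841797)
t 10.2833 tcp in mouth 0.59 -105.78 66.77 F [ 0.4  0.1 -3.9] w 18.257758040429323
```

Call:
apply_moves:
  increments: [-2,0,0,0,0,0,0,0,0.5,0,0,0,0,0,0,0,0,0,0,0,0,0,0,0]

```text
t: 10.62
ee_pos: [488.9, -63.3, 66.3]
tcp_rot: [0.0, 0.677, 0.736, -0.0]
wrist_force: [-0.4, -0.5, -2.0]
width: 17.8
```

Call:
apply_moves:
  increments: [0,0,0,0,0,0,0,0,0,0,0,0,0,0,0,0,0,0,0,0,0,0,0,0,0,0,0,0,0,0,0,0,0,0,0,0]
  hand: 150

```text
t: 11.12
ee_pos: [488.9, -63.2, 66.3]
tcp_rot: [0.0, 0.677, 0.736, -0.0]
wrist_force: [0.4, -0.1, -1.0]
width: 35.4
```

```bash
python3 fin.py 10 | grep -v band
```

```text
wrist loose ear 2618 [[-10.2, -140.5], [9.4, -77.0]] zmax 90.0 ((-0.4500751495361328, -109.03551483154297), (64.80391693115234, 20.133255004882812), 89.79984283447266)
wrist set ear 488 [[138.8, -139.4], [144.3, -97.1]] zmax 75.9 ((141.87879943847656, -118.582275390625), (6.2768235206604, 44.642333984375), 1.2168596982955933)
scene loose ear 94 [[-9.5, -142.2], [11.5, -77.6]] zmax 89.9 ((1.1280937194824219, -108.5082015991211), (67.51280212402344, 21.40988540649414), 89.7805404663086)
scene set ear 128 [[142.1, -142.1], [161.9, -78.5]] zmax 89.7 ((152.48255920410156, -108.78346252441406), (67.0898208618164, 21.734067916870117), 87.36662292480469)
side loose ear 76 [[-9.0, -137.7], [12.5, -73.3]] zmax 89.8 ((1.1666173934936523, -106.13236999511719), (66.0715103149414, 21.536434173583984), 87.39317321777344)
side set ear 88 [[141.3, -144.1], [161.8, -74.3]] zmax 90.0 ((150.7815704345703, -109.53793334960938), (70.98660278320312, 20.53700065612793), 87.3580551147461)
t 11.2667 tcp in mouth 0.59 -107.86 66.28 F [ 0.2 -0.6 -0. ] w 35.30787471140767
```

View pics/wrist10.png

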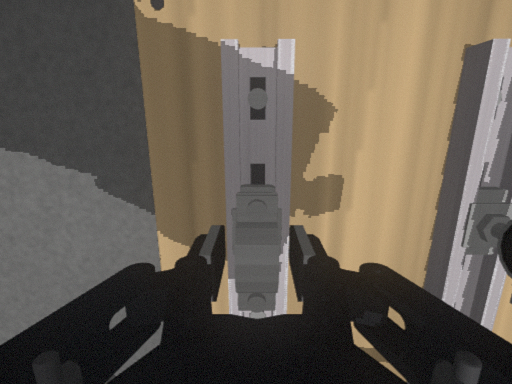

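Call:
apply_moves:
  increments: [0,0,-8,0,0,0,0,0,-15,0,0,0,0,0,-25,0,0,0,0,0,-40,0,0,0,0,0,-40,0,0,0,0,0,-40,0,0,0,0,0,-30,0,0,0,0,0,0,0,0,0]

```text
t: 11.93
ee_pos: [490.4, -63.5, 270.7]
tcp_rot: [0.004, 0.677, 0.736, 0.002]
wrist_force: [-0.4, 0.4, 0.1]
width: 35.2
```

Call:
apply_moves:
  increments: [0,25,0,0,0,0,0,25,0,0,0,0,0,0,0,0,0,0,0,0,0,0,0,0,0,0,0,0,0,0]

```text
t: 12.35
ee_pos: [537.9, -58.9, 263.9]
tcp_rot: [-0.001, 0.677, 0.736, -0.0]
wrist_force: [0.6, -0.1, -0.1]
width: 35.1
```

```bash
python3 fin.py 11 | grep -v band; python3 - <<'E'
from h import *
import cv2
d=np.load("scene11.npz")["d"];d0=np.load("scene0.npz")["d"]
for k,(a,b,c,e) in {"valve":(366,145,400,168),"bottle":(145,165,180,245)}.items():
    m=np.zeros(d.shape,bool);m[b:e,a:c]=1
    for q in (d0,d):
        P,u,v=pts("scene",q,m);P=P[P[:,2]>12];print(k,P.mean(0).round(1))
# loose clamp from wrist: foot & low parts
c=imaging.camera_params("wrist");d=np.load("wrist11.npz")["d"]
b=0.0845; ex=np.array([np.cos(b),np.sin(b)]);ey=np.array([-np.sin(b),np.cos(b)]); M=np.array([479.2,44.2])
P,u,v=pts("wrist",d,np.ones(d.shape,bool),c);F=np.c_[(P[:,:2]-M)@ex,(P[:,:2]-M)@ey,P[:,2]]
for x0 in (0,150):
    q=F[(abs(F[:,0]-x0)<20)&(F[:,1]>-160)&(F[:,1]<-60)&(F[:,2]>60)]; print(x0,"topz",np.percentile(q[:,2],99))
E
```

```text
wrist loose ear 584 [[-10.6, -141.0], [9.3, -77.2]] zmax 90.0 ((-0.6543998718261719, -109.29106140136719), (64.41654968261719, 20.12049674987793), 89.72649383544922)
wrist set ear 713 [[139.6, -141.1], [159.5, -77.3]] zmax 90.0 ((149.62355041503906, -109.28255462646484), (64.19878387451172, 20.51938247680664), 89.71644592285156)
scene loose ear 126 [[-8.9, -142.7], [12.1, -77.3]] zmax 89.7 ((1.5600614547729492, -108.84227752685547), (68.2544174194336, 21.846786499023438), 89.46749877929688)
scene set ear 122 [[141.8, -142.9], [162.0, -78.2]] zmax 89.8 ((152.02137756347656, -110.93972778320312), (65.92054748535156, 20.324825286865234), 89.40414428710938)
side loose ear 88 [[-9.6, -139.4], [11.1, -72.7]] zmax 89.8 ((0.7529258728027344, -107.20030212402344), (20.834806442260742, 69.40296936035156), 0.07016469538211823)
side set ear 90 [[140.1, -138.0], [162.1, -72.9]] zmax 89.9 ((151.72386169433594, -105.24533081054688), (23.130308151245117, 65.08615112304688), 1.7475411891937256)
t 12.5 tcp in mouth 49.88 -107.83 264.35 F [0.8 0.2 0.2] w 35.18997554746516
valve [700.8 321.9  34.6]
valve [701.  321.1  34.9]
bottle [ 373.4 -294.9  107.7]
bottle [ 373.4 -294.9  107.6]
0 topz 358.6363539756119
150 topz 98.17260487339996
```

View pics/wrist11.png

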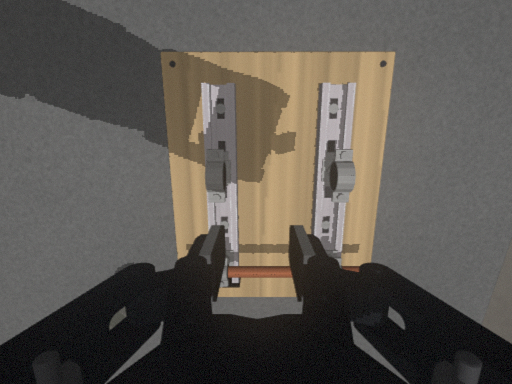

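View pics/scene11.png

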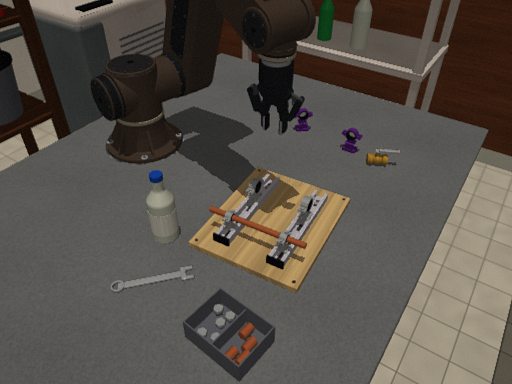

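```bash
python3 - <<'E'
from h import *
from bench import workorder
c=imaging.camera_params("wrist");d=np.load("wrist11.npz")["d"]
P,u,v=pts("wrist",d,np.ones(d.shape,bool),c)
for n,a in (("loose",(205,150,228,200)),("set",(328,150,358,200))):
    g=(u>a[0])&(u<a[2])&(v>a[1])&(v<a[3])&(P[:,2]<150)
    print(n,np.percentile(P[g,2],99.5).round(1))
s=readout.read_state();print(s["ee_pos"],s["joint_vel"].round(3))
print(workorder.job_done())
E
```

```text
loose 98.4
set 98.4
[538.00739949 -59.03286668 264.35157967] [ 0.     0.001 -0.007 -0.    -0.001  0.001]
the job is handed in; nothing more can be done
None
```

The loose clamp is in the near rail, opposite the big clamp, and released. I handed the job in at about 12.5 s of the 46 s allowed. I gripped it by the flat faces of its band, threaded the foot into the open end, slid it about 109 mm along, lowered it to the floor, let go and backed the arm away.

**Last checks:**
- **Position along the rail:** in the wrist picture both clamps sit at the same place, -109.3 mm from the open end.
- **Alignment and height:** the bore directions agree within about 0.1°, and both band tops measure 98.4 mm, so the foot is on the rail floor. The clamp is about 0.7 mm off the rail axis. I made no separate measurement of how upright it stands.
- **Disagreement between cameras:** the scene and side pictures each put the loose clamp about 2 mm off the big one along the rail, in opposite directions. That is within the 2 mm calibration error and the 8 mm allowed.
- **Bystanders:** valve and bottle measured within 1 mm of where they were. I checked the spanner and fittings box only by eye, and both look unmoved.
- **Forces:** I saw no jamming; the wrist force stayed below about 6 N in every reading.

No check failed.

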